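# Put a pipette back on the charging carousel

## Robot

A 6-joint arm with a two-finger parallel gripper is mounted at the origin on the work surface. World frame = base frame: x ahead of the robot, y to its left, z up, the work surface at z = 0. Lengths are in m, angles in rad, forces in N, time in s.
With the tool pointing down it reaches from about 0.35 to 0.85 m from the base axis. Payload 8.1 kg.
Tool frame: the origin (TCP) lies midway between the tips of the shut fingers; the grasp point (between the pads) lies 19 mm behind it; z points along the fingers, y is the direction in which the jaws open and shut (so a half turn about z gives the same grasp; the last joint's range is limited). The gripper opens to 93 mm and grips with 3 to 60 N. Pads are 15 mm wide; open, the fingers measure 128 mm over their backs; the gripper's body (75 mm by 188 mm) begins 65 mm behind the grasp point.
Start: joints at [-1.356, 0.13, 1.488, -0, 1.523, -0.085], TCP at [0.177, -0.573, 0.219] pointing down, gripper open.
Joint ranges: [-2.96, 2.96], [-0.89, 2.26], [0.02, 2.5], [-1.34, 4.48], [0, 2.73], [-2.66, 2.66]. Speed limits (rad/s): [2.39, 2.39, 2.79, 3.14, 3.14, 3.14].

## Interface

Orientations are given as a rotation vector (axis times angle).
In Python, from plant import robot gives the robot as it stands. The module is installed in compiled form; this text tells all that it offers.
- The arm moves only by the shell command python3 -m pendant 'ROWS' [FORCE]. ROWS is JSON, a list of rows, each an object with "translation": the shift along the tool's x, y, z in mm, a list of three; "twist": the turn, a rotation vector about the tool's x, y, z in rad, a list of three; "grip": the opening, from -1 (shut) to 1 (fully open). A call has exactly 10 rows; each row shifts and turns the pose as measured when the row begins, along the tool's axes as they then stand; what a row does not reach is not made up. A row lasts 1/10 s, in which the tool goes at most 50 mm and 8.59 degrees, less where a joint would pass 70% of its speed; a pose out of reach is approached as far as the arm can. A call is refused whole if a number of a shift passes 50 or a number of a turn 0.15, either way. A call with a gripper value outside its range is refused whole. The fingers move at their own pace and stop on an object; FORCE is the grip in N (left out, the last holds). Time passes only in rows, so rows that do not move let the fingers close, or fill a call up. It gives the time, the measured TCP pose, the force and the opening at its end, in the units of the state.
- robot.read_state(): the state, without advancing time (a new reading comes with each control period).
- robot.read_camera(name): name is "side" or "top" or "wrist"; returns (picture, depth): 384x512x3 uint8, red, green, blue; 384x512 float32, m along the optical axis (not along the pixel's ray), 0 where there is no reading.
- robot.camera_info(name): a dict with "vertical_fov" (degrees; the focal length in pixels is half the picture's height over the tangent of half this angle, whatever the lens; pixels are square), "cx", "cy" (the principal point, pixels), "cam_to_world" (4x4, takes a point from camera to world coordinates). Camera axes: x right, y up, looking along -z (the intrinsics and any distortion apply to the point x, -y, -z); pixel columns grow to the right and rows downward; lengths in m; the calibration is good to about 2 mm. A picture is of the moment at which its call begins: read the wrist's pose just before it. camera_info takes no time and is no camera call; for the wrist camera it gives the pose at the moment of the call.
- robot.close_job(): hands the job in, once; it reports no verdict.
The state is a dict: "t": time; "q": joint angles; "dq": joint speeds; "joint_torque": joint torques, N m; "tool_pos": TCP position; "orientation": TCP orientation; "force": force on the tool from outside, world axes, zero at the start; "wrist_torque": the same for the moment, N m; "opening": finger opening in m.
Only numpy, scipy, OpenCV 4.12 (cv2) and the standard library are available. Lean on these libraries where they do the work, as an engineer would, in place of code of your own. Each camera call takes 0.05 s, during which the arm holds its last target. There are 200 camera calls.

## Task

Turn the pipette carousel until its free cradle is at the front, over the tab on its foot; then take the pipette from the bench stand, hang it upright by its finger hook in that cradle and press it down gently until it clicks fully home. Let go, with the cradle still at the front; the other pipettes must stay hanging and the things around must be left alone.

Things in the scene. Friction and masses are not known exactly. Their poses are not given: they have to be found in the camera images.
- base: Fixed foot of the pipette carousel: round white plate 196 mm across, 12 mm thick, with a column in its centre. Origin: on the bench, under the column's axis. Its -x axis points to the carousel's front, marked by a square tab 22 mm wide that sticks 25 mm out of the plate's rim.
- rotor: White turning head on the column; turns either way without end, with a steady drag of 0.15 N m, and stays as left. Origin on the axis at bench height, z up, -x towards the free cradle. Five equal cradles 72 degrees apart, four hold a pipette. Upper disc 104 mm across, top at 244 mm. Lower disc 155 mm across, 178 to 188 mm over the bench: the pipettes' flat backs lean on its rim.
- knob (a point): Middle of the fluted round grey knob on top of the rotor, on its axis: 40 mm across, 256 to 286 mm above the bench, on a neck 26 mm across. A handy grip for turning.
- free_arm (a point): Free cradle's blade seen from above, 70 mm from the axis (x, y only: its z always reads 232 mm). Upright blade 7 mm thick, 20 mm wide; its rounded top is the seat, between flared cheeks 23 mm apart, 9 mm taller. The cradle is clamped on a rail at its own height: the seat lies anywhere from 221 to 243 mm over the bench, not measured, to be felt. Plastic: the pipette must not press it with over 25 N.
- cradle_jaw_l (a joint): One of two sprung steel jaws on the axis side of the free blade, in m outward: 0 closed, 0.0027 as the hook's barb passes, under 0.001 with a hook home. A lowered hook meets the jaws 12 mm above the seat, needs 5 to 11 N down to pass (most at 8 mm), snaps, then stops hard on the seat.
- contact (a joint): Brass charging pin between the jaws of the free cradle, in m: 0 when free, 0.003 to 0.004 when a pipette hangs fully home. Its 2 N spring lifts a pipette that has not snapped in, so it stays down only when the jaws hold the hook.
- pipette: Loose pipette, about 0.1 kg, upright in the bench stand. Origin: nose tip, z up its axis, height 220 mm. White shaft 13 mm across to z = 95; dark handle 95 to 205: from 143 up 26 mm wide (y), 30 mm deep (x -15 to 15), slimmer below with the same back (x = 15); plunger button above. Hung: x points to the carousel's axis, its own axis 95 mm from that (92.5 to 97.5 fits).
- hook (a point): On the pipette, 23 mm behind its axis (+x) and 190 mm above its nose: middle of the underside of the finger hook's bridge, which goes over the blade and sits on it. Bridge 18 mm wide; pocket 16 mm from the handle's back to the barbed lip, which is 6 mm thick and reaches down 19 mm.
- bench_stand: Fixed grey stand, foot 110 x 100 mm, origin under its centre: a fork 104 to 112 mm over the bench with a 17 mm slot open to -x, its ends ridged 4 mm. The shaft passes the slot and the handle rests on the fork, nose 17 mm over the bench: lift 105 mm to clear it.
- hung1: A pipette of the same make that hangs on the carousel and turns with it; origin: its nose tip. Leave it hanging.
- hung2: A pipette of the same make that hangs on the carousel and turns with it; origin: its nose tip. Leave it hanging.
- hung3: A pipette of the same make that hangs on the carousel and turns with it; origin: its nose tip. Leave it hanging.
- hung4: A pipette of the same make that hangs on the carousel and turns with it; origin: its nose tip. Leave it hanging.
- tip_box: Closed tip box, 124 x 86 x 67 mm, origin under its centre. Leave it.
- tube_rack: White rack with capped tubes, 210 x 65 x 87 mm, origin under its centre. Leave it.
- reagent: Closed reagent bottle, 60 mm across, 115 mm high, origin under its centre. Leave it.
Things that resemble listed ones, but are neither listed nor needed, are in the scene too. Leave any pink look-alike of the pipette alone.

How it is judged:
On the way, in this order (a step that is already met when the one before it is completed fails the run):
1. the free cradle is turned to the front of the carousel (x of free_arm in the frame of base below 0 m and y of free_arm in the frame of base between -0.01 and 0.01 m), for 0.2 s.
2. the pipette is pressed fully home in the free cradle (value of joint contact above 0.0025 m and horizontal distance between pipette and free_arm below 0.036 m and angle between pipette's own z axis and vertical below 0.12 rad), for 0.1 s.
At the end, for the whole second after the job is handed in: pipette released at rest in the free cradle, pin down over 2.5 mm, under 36 mm from the cradle point seen from above, upright within 0.12 rad; free cradle still at the front within 14 mm sideways; the other four hang, noses over 27 mm up, upright within 0.15 rad (all of step 2 and x of free_arm in the frame of base below 0 m and y of free_arm in the frame of base between -0.014 and 0.014 m and linear speed of pipette below 0.02 m/s and angle between each of hung1, hung2, hung3, hung4's own z axis and vertical below 0.15 rad and height (world z) of each of hung1, hung2, hung3, hung4 above 0.027 m); the robot touches nothing.
It fails at once if the pipette is forced: its contact forces on the carousel add up to over 34 N (contact force between pipette and rotor above 34 N).
It fails at once if one of the other pipettes is knocked off, lifted out or tipped by over 0.3 rad (angle between any of hung1, hung2, hung3, hung4's own z axis and vertical above 0.3 rad or height (world z) of any of hung1, hung2, hung3, hung4 above 0.062 m or height (world z) of any of hung1, hung2, hung3, hung4 below 0.02 m).
It fails at once if the pipette is dropped or tipped over by more than 0.6 rad (angle between pipette's own z axis and vertical above 0.6 rad).
It fails at once if the tip box, the tube rack or the reagent bottle is shifted by more than 20 mm (distance of any of tip_box, tube_rack, reagent from where it was at the start of the episode above 0.02 m).
It also fails if it takes over 58 s, if anything falls off the work surface, if the arm or the gripper's body presses on something with over 40 N, if the wrist force passes 120 N, or if a joint passes its speed limit or range.

## Working session

There is one attempt and no reset: what is moved stays moved. The work goes in short steps, Python scripts to look and compute and a shell command to move; the robot and the scene stay as the last step left them, time stands still between calls to the robot, and variables do not carry over. Pictures are saved under pics/ and viewed, about 8 in all and at most 12, crops included, and the job is handed in when it is done.

```bash
mkdir -p pics
cat > h.py <<'E'
import numpy as np, cv2
from plant import robot
def cam(n):
    i=robot.camera_info(n); p,d=robot.read_camera(n); return i,p,d
def save(p,f): cv2.imwrite('pics/'+f,cv2.cvtColor(np.ascontiguousarray(p),cv2.COLOR_RGB2BGR))
def pts(i,d):
    H,W=d.shape; f=H/2/np.tan(np.radians(i['vertical_fov'])/2)
    u,v=np.meshgrid(np.arange(W),np.arange(H))
    c=np.stack([(u-i['cx'])/f*d,-(v-i['cy'])/f*d,-d,np.ones_like(d)],-1)
    return (c@np.array(i['cam_to_world']).T)[...,:3]
E
python3 - <<'E'
from h import *
print(robot.read_state())
for n in ['top','side']:
    i,p,d=cam(n); print(n,{k:(np.round(v,3).tolist() if k=='cam_to_world' else v) for k,v in i.items()}, (d>0).mean())
    save(p,n+'0.png'); np.savez(n+'0.npz',p=p,d=d,P=pts(i,d))
E
```

```text
{'t': 0.0, 'q': array([-1.35639357e+00,  1.31163651e-01,  1.48925465e+00, -1.83630904e-05,
        1.52300909e+00, -8.53871516e-02]), 'dq': array([-0.0008874 , -0.00072323,  0.00021437,  0.00147689, -0.00063457,
        0.00038334]), 'joint_torque': array([-7.39709558e-04, -5.59855521e+01, -4.91754913e+01,  7.66200596e-02,
        3.55274440e-02, -1.28781203e-04]), 'tool_pos': array([ 0.17709304, -0.57267786,  0.2175995 ]), 'orientation': array([-3.10455582e+00, -4.68875582e-01,  2.14407837e-04]), 'force': array([ 0.25805479, -0.18217553, -0.15960064]), 'wrist_torque': array([-0.00280004,  0.01101596, -0.03611874]), 'opening': 0.09275223931383052}
top {'vertical_fov': 50.51211940550212, 'cx': 256.48416582687247, 'cy': 188.96728054236488, 'cam_to_world': [[-0.024, 0.989, -0.145, 0.357], [-1.0, -0.023, 0.01, -0.009], [0.006, 0.145, 0.989, 1.33], [0.0, 0.0, 0.0, 1.0]]} 0.9958292643229166
side {'vertical_fov': 49.78250690137331, 'cx': 252.6283875353586, 'cy': 186.03662632911428, 'cam_to_world': [[-0.986, 0.068, -0.155, 0.324], [-0.168, -0.516, 0.84, 1.102], [-0.023, 0.854, 0.52, 0.882], [0.0, 0.0, 0.0, 1.0]]} 0.9958902994791666
```

View pics/top0.png

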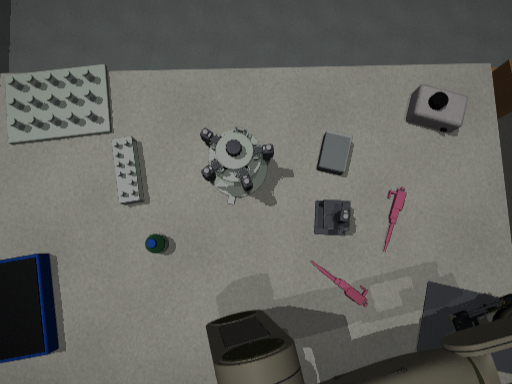

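View pics/side0.png

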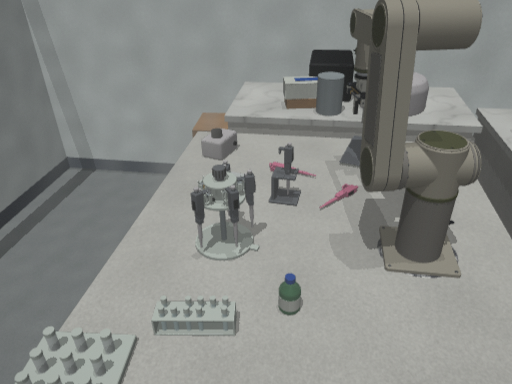

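The top view shows the carousel at (236,152), with its foot tab at (232,198), and the stand with the dark pipette at (335,215). Two pink look-alikes lie at (397,215) and (340,285). The upright dark pipette in the stand fits the description. I'll confirm it in a crop.

Run:
```python
from h import *
t=np.load('top0.npz'); p=t['p']; P=t['P']
a=cv2.resize(p[110:220,185:290],None,fx=5,fy=5,interpolation=cv2.INTER_CUBIC)
b=cv2.resize(p[185:245,305:360],None,fx=5,fy=5,interpolation=cv2.INTER_CUBIC)
b=cv2.copyMakeBorder(b,0,a.shape[0]-b.shape[0],0,0,cv2.BORDER_CONSTANT)
save(np.hstack([a,b])[:600,:800],'crop0.png')
Z=P[...,2]
def show(n,m): 
    q=P[m]; print(n,m.sum(),q.mean(0).round(4),q.min(0).round(3),q.max(0).round(3), ((q.min(0)+q.max(0))/2).round(4))
r=np.zeros(Z.shape,bool); r[110:215,190:290]=1
show('knob',r&(Z>.272)&(Z<.295)&(p.max(2)<110))
show('disc',r&(Z>.236)&(Z<.25)&(p.min(2)>120))
show('plate',r&(Z>.006)&(Z<.018)&(p.min(2)>120))
k=r&(Z>.2)&(Z<.26)&(p.max(2)<90); n,l,s,c=cv2.connectedComponentsWithStats(k.astype(np.uint8))
for j in range(1,n):
    if s[j,4]>8: show('dark%s'%c[j].round(),l==j)
r[:]=0; r[190:245,305:360]=1
show('stand pip',r&(Z>.18)); show('stand top',r&(Z>.22));show('fork',r&(Z>.1)&(Z<.118))
show('foot',r&(Z>.008)&(Z<.05))
```

```text
knob 190 [0.6243 0.0392 0.2848] [0.605 0.019 0.273] [0.646 0.058 0.291] [0.6257 0.0387 0.2819]
disc 753 [0.6244 0.0421 0.2438] [ 0.572 -0.043  0.237] [0.677 0.11  0.25 ] [0.6246 0.0333 0.2434]
plate 243 [0.5736 0.0776 0.0102] [ 0.467 -0.127  0.006] [0.824 0.196 0.018] [0.6456 0.0348 0.0118]
dark[239. 130.] 13 [0.6907 0.0267 0.214 ] [0.685 0.017 0.2  ] [0.696 0.034 0.224] [0.691  0.0255 0.2124]
dark[210. 137.] 166 [0.6665 0.107  0.2316] [0.646 0.08  0.201] [0.689 0.134 0.257] [0.6678 0.1071 0.2293]
dark[245. 131.] 9 [0.6858 0.0088 0.2148] [0.68  0.006 0.201] [0.69  0.011 0.221] [0.6849 0.0086 0.2111]
dark[262. 151.] 192 [ 0.6245 -0.0384  0.2292] [ 0.606 -0.069  0.2  ] [ 0.648 -0.012  0.256] [ 0.6268 -0.0409  0.2284]
dark[236. 155.] 22 [0.6117 0.035  0.2444] [0.606 0.02  0.239] [0.622 0.056 0.257] [0.6139 0.038  0.2481]
dark[213. 170.] 221 [0.5731 0.0986 0.2373] [0.551 0.064 0.202] [0.608 0.129 0.259] [0.5791 0.0966 0.2304]
dark[244. 177.] 203 [0.5513 0.0123 0.2343] [ 0.522 -0.008  0.2  ] [0.59  0.036 0.255] [0.556  0.0141 0.2274]
stand pip 206 [ 0.4437 -0.2446  0.2708] [ 0.357 -0.272  0.181] [ 0.48  -0.009  1.33 ] [ 0.4185 -0.1406  0.7555]
stand top 87 [ 0.433  -0.2288  0.3545] [ 0.357 -0.271  0.22 ] [ 0.456 -0.009  1.33 ] [ 0.4067 -0.1401  0.7752]
fork 521 [ 0.4569 -0.2507  0.1118] [ 0.408 -0.303  0.104] [ 0.501 -0.217  0.118] [ 0.4546 -0.2599  0.111 ]
foot 296 [ 0.4375 -0.2396  0.0118] [ 0.397 -0.349  0.008] [ 0.525 -0.205  0.044] [ 0.4613 -0.277   0.0262]
```

View pics/crop0.png

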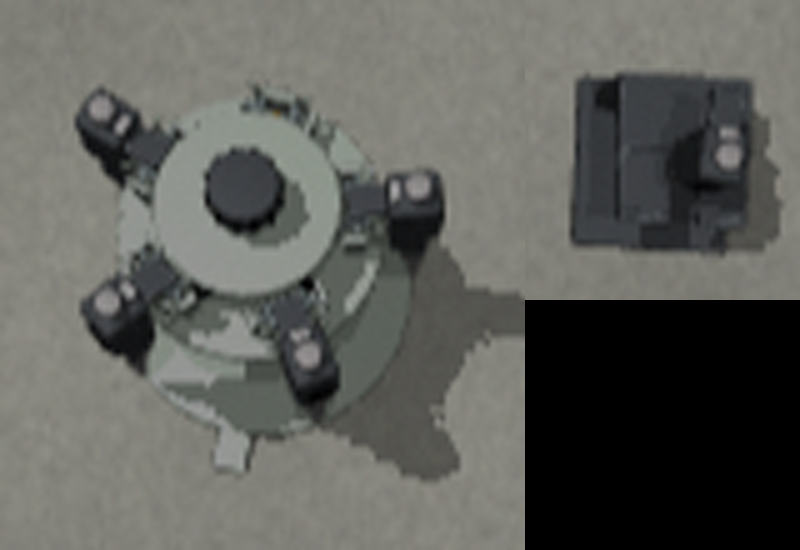

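The crop confirms the dark pipette standing in the fork at crop (728,150). The free cradle, with its brass pin visible at crop (275,105), is on the far side, and the tab is at crop (232,455). Now the exact angles.

Run:
```python
from h import *
for nm in ['top','side']:
    t=np.load(nm+'0.npz'); p=t['p'].astype(int); P=t['P']; d=t['d']; Z=P[...,2]; ok=d>0
    R0=np.hypot(P[...,0]-.625,P[...,1]-.039)
    m=ok&(R0<.03)&(Z>.278)&(Z<.295); q=P[m]
    (c,r)=cv2.minEnclosingCircle(q[:,:2].astype(np.float32)*1000); print(nm,'knob',np.round(c,1),round(r,1),q[:,2].mean().round(4))
    m=ok&(R0<.056)&(Z>.238)&(Z<.25)&(p.min(2)>100); (c2,r)=cv2.minEnclosingCircle(P[m][:,:2].astype(np.float32)*1000); print('disc',np.round(c2,1),round(r,1))
    ax=np.array(c2)/1000 if nm=='top' else np.array(c)/1000
    V=P[...,:2]-ax; R=np.hypot(V[...,0],V[...,1]); A=np.degrees(np.arctan2(V[...,1],V[...,0]))
    m=ok&(R>.08)&(R<.12)&(Z>.235)&(Z<.28)
    n,l,s,c=cv2.connectedComponentsWithStats(m.astype(np.uint8))
    for j in range(1,n):
        if s[j,4]>8:
            q=P[l==j]; a=q[:,:2].mean(0)-ax; print('top pip',c[j].round(),s[j,4],'ang',np.degrees(np.arctan2(a[1],a[0])).round(1),'r',np.hypot(*a).round(4),q[:,2].max().round(3))
    m=ok&(R>.104)&(R<.13)&(Z<.02)&(Z>.006)&(p.min(2)>115)
    print('tab',m.sum(),A[m].min() if m.any() else 0, np.round(P[m].mean(0),4), np.degrees(np.arctan2(*( (P[m][:,:2].mean(0)-ax)[::-1]))).round(1))
    m=ok&(R>.05)&(R<.085)&(Z>.2)&(Z<.255)&(A>-25+20)&(A<45)
    print('free?',m.sum(),P[m].mean(0).round(4), A[m].mean().round(1))
    S=ok&(np.abs(P[...,0]-.445)<.08)&(np.abs(P[...,1]+.25)<.08)
    for lo,hi in [(.228,.245),(.2,.228),(.16,.2),(.1,.118)]:
        q=P[S&(Z>lo)&(Z<hi)]
        if len(q)>4:
            rr=cv2.minAreaRect(q[:,:2].astype(np.float32)*1000); print('stand',lo,len(q),q.mean(0).round(4),[np.round(x,1) for x in rr], q.min(0).round(3),q.max(0).round(3))
```

```text
top knob [625.6  38.8] 21.4 0.2853
disc [626.4  39.6] 51.9
top pip [206. 133.] 87 ang 57.0 r 0.0919 0.26
top pip [268. 148.] 90 ang -89.2 r 0.0928 0.264
top pip [207. 171.] 108 ang 130.0 r 0.0939 0.271
top pip [246. 181.] 106 ang -159.9 r 0.0948 0.266
tab 37 -176.86881268352488 [0.53   0.0714 0.0095] 161.7
free? 36 [0.6805 0.06   0.2264] 20.7
stand 0.228 30 [ 0.4414 -0.2576  0.2355] [array([ 444.2, -257.7]), array([22.1, 14.2]), np.float64(2.1)] [ 0.433 -0.265  0.23 ] [ 0.455 -0.251  0.24 ]
stand 0.2 145 [ 0.4509 -0.2575  0.2167] [array([ 452.5, -260.1]), array([26.3, 51.8]), np.float64(78.3)] [ 0.426 -0.272  0.2  ] [ 0.48  -0.243  0.228]
stand 0.16 34 [ 0.4376 -0.2483  0.1835] [array([ 437.8, -248.7]), array([34.5, 13.7]), np.float64(23.5)] [ 0.425 -0.262  0.167] [ 0.456 -0.243  0.198]
stand 0.1 521 [ 0.4569 -0.2507  0.1118] [array([ 454.5, -259.4]), array([81.8, 89.3]), np.float64(85.0)] [ 0.408 -0.303  0.104] [ 0.501 -0.217  0.118]
side knob [623.   42.3] 20.1 0.2821
disc [622.2  42.8] 53.2
top pip [226. 164.] 38 ang -89.6 r 0.0926 0.259
top pip [249. 175.] 73 ang -161.9 r 0.0937 0.263
top pip [233. 192.] 107 ang 127.1 r 0.0973 0.268
top pip [196. 192.] 60 ang 56.5 r 0.0941 0.254
tab 19 162.97443517866895 [0.5127 0.0653 0.0077] 168.2
free? 29 [0.6821 0.0491 0.2201] 7.7
stand 0.228 11 [ 0.4362 -0.2535  0.2319] [array([ 436.6, -254.2]), array([14.3, 11.8]), np.float64(80.3)] [ 0.43  -0.26   0.229] [ 0.443 -0.246  0.234]
stand 0.2 84 [ 0.4445 -0.2513  0.2124] [array([ 447.9, -256. ]), array([27.7, 50.5]), np.float64(77.5)] [ 0.422 -0.273  0.2  ] [ 0.473 -0.24   0.227]
stand 0.16 98 [ 0.4397 -0.2473  0.1813] [array([ 447. , -249.2]), array([23.6, 51.9]), np.float64(88.5)] [ 0.421 -0.262  0.16 ] [ 0.473 -0.237  0.2  ]
stand 0.1 252 [ 0.4517 -0.2487  0.1084] [array([ 450.5, -256. ]), array([89.8, 90.6]), np.float64(84.7)] [ 0.402 -0.304  0.101] [ 0.498 -0.21   0.117]
```

Run:
```python
from h import *
t=np.load('top0.npz'); p=t['p'].astype(int); P=t['P']; Z=P[...,2]
c=p[194:208,222:244].min(2); print(c)
q=P[198:204,222:244]; m=p[198:204,222:244].min(2)>150
for th in(135,145,150): 
    m=p[198:204,222:244].min(2)>th; x=q[m]; a=x[:,:2].mean(0)-[.6264,.0396]; print(th,m.sum(),x.mean(0).round(4),np.degrees(np.arctan2(a[1],a[0])).round(1),np.hypot(*a))
```

```text
[[122 114 110 111 112 117 135 146 126  92  93  91  92  91  92  93  91  92
   93  91  93 124]
 [120 122 126 114  99 103  91 131 145 116  87  91  93  91  92  92  92  93
   91 111 106 124]
 [120 122 125 122 118 116  87 136 145 141 120 121  84  72  71  75  76  77
   73  92  94  87]
 [117 120 121 120 119 117 103 148 146 146 145 145 119  56  67 100  72  70
   65  65  99 100]
 [120 118 119 121 121 119 115 149 147 148 146 145 142  63 104 125 105 102
  101 101 119 115]
 [122 118 117 121 121 120 137 148 148 147 146 145 124  73 119 119 122 124
  124 118 118 117]
 [122 118 118 122 120 103 147 147 148 147 146 146  95  80 120 119 123 123
  123 120 119 120]
 [122 123 121 121 120 103 147 148 148 146 145 146  71 105 122 121 121 121
  122 121 119 121]
 [123 123 121 123 122 108 147 149 147 146 147 146  62 121 124 122 121 120
  122 123 123 122]
 [120 123 126 126 124 114 113 111 114 124 140 143  65 119 122 122 122 122
  122 123 124 123]
 [119 122 125 126 122 119  99 100 103 110 116 119 100 122 121 122 122 124
  121 123 120 120]
 [120 122 124 121 119 118 122 125 124 120 106 111 124 123 120 119 121 121
  121 120 116 118]
 [122 120 120 119 118 121 124 123 123 121 120 125 122 122 122 119 120 121
  123 120 119 120]
 [123 121 119 118 120 122 124 121 120 122 121 123 122 123 122 122 120 120
  123 120 122 122]]
135 32 [0.5157 0.0627 0.0095] 168.2 0.11308650788789179
145 25 [0.5157 0.0639 0.0094] 167.6 0.11334688773964256
150 0 [nan nan nan] nan nan<stdin>:6: RuntimeWarning: Mean of empty slice.
  ret = um.true_divide(
```

```bash
cat > plan.py <<'E'
# usage: plan.py "x,y,z,yaw" n : rounded rows for straight move with tool down (yaw = world angle of tool x)
import sys,json
from h import *
from scipy.spatial.transform import Rotation as Ro
def plan(tp,yaw,n,s=None,p=None,R=None):
    s=robot.read_state(); p=s['tool_pos']; R=Ro.from_rotvec(s['orientation'])
    Rt=Ro.from_matrix(np.array([[np.cos(yaw),np.sin(yaw),0],[np.sin(yaw),-np.cos(yaw),0],[0,0,-1]]))
    rows=[]
    for k in range(n):
        f=1/(n-k); tr=R.inv().apply((tp-p)*f)*1000; tw=(R.inv()*Rt).as_rotvec()*f
        tr=np.round(tr,0 if f<1 else 1); tw=np.round(tw,3); rows.append((tr.tolist(),tw.tolist()))
        p=p+R.apply(tr/1000); R=R*Ro.from_rotvec(tw)
    return rows
if __name__=='__main__':
    a=[float(x) for x in sys.argv[1].split(',')]; s=robot.read_state()
    m=Ro.from_rotvec(s['orientation']).as_matrix()
    print('t',round(s['t'],2),'now',s['tool_pos'].round(4),'yaw',np.arctan2(m[1,0],m[0,0]).round(3),'tilt',m[:2,2].round(4),'q6',s['q'][5].round(2),'F',s['force'].round(1),'op',s['opening'].round(4))
    for r in plan(np.array(a[:3]),a[3],int(sys.argv[2])): print(*r)
E
python3 plan.py 0.35,-0.35,0.36,1.55 10
```

```text
Traceback (most recent call last):
  File "plan.py", line 17, in <module>
    print('t',round(s['t'],2),'now',s['tool_pos'].round(4),'yaw',np.arctan2(m[1,0],m[0,0]).round(3),'tilt',m[:2,2].round(4),'q6',s['q'][5].round(2),'F',s['force'].round(1),'op',s['opening'].round(4))
                                                                                                                                                                                 ^^^^^^^^^^^^^^^^^^
AttributeError: 'float' object has no attribute 'round'
```

```bash
sed -i "s/s\['opening'\].round(4)/round(s['opening'],4)/" plan.py
python3 plan.py 0.35,-0.35,0.36,1.55 10
```

```text
t 0.1 now [ 0.1771 -0.5727  0.2177] yaw 0.3 tilt [-0.0004  0.0016] q6 -0.09 F [-0.9 -0.4 -0.3] op 0.0931
[23.0, -16.0, -14.0] [-0.0, -0.0, -0.125]
[25.0, -13.0, -14.0] [-0.0, -0.0, -0.125]
[26.0, -10.0, -14.0] [-0.0, -0.0, -0.125]
[28.0, -7.0, -14.0] [-0.0, -0.0, -0.125]
[28.0, -3.0, -14.0] [-0.0, -0.0, -0.125]
[28.0, 0.0, -14.0] [-0.0, -0.0, -0.125]
[28.0, 4.0, -15.0] [-0.0, -0.0, -0.125]
[27.0, 7.0, -14.0] [-0.0, -0.001, -0.125]
[26.0, 11.0, -15.0] [-0.0, -0.0, -0.125]
[24.8, 14.2, -14.1] [-0.001, -0.001, -0.125]
```

```bash
python3 -m pendant '[{"translation":[23,-16,-14],"twist":[0,0,-0.125],"grip":1},{"translation":[25,-13,-14],"twist":[0,0,-0.125],"grip":1},{"translation":[26,-10,-14],"twist":[0,0,-0.125],"grip":1},{"translation":[28,-7,-14],"twist":[0,0,-0.125],"grip":1},{"translation":[28,-3,-14],"twist":[0,0,-0.125],"grip":1},{"translation":[28,0,-14],"twist":[0,0,-0.125],"grip":1},{"translation":[28,4,-15],"twist":[0,0,-0.125],"grip":1},{"translation":[27,7,-14],"twist":[0,0,-0.125],"grip":1},{"translation":[26,11,-15],"twist":[0,0,-0.125],"grip":1},{"translation":[25,14,-14],"twist":[0,0,-0.125],"grip":1}]' 45; python3 plan.py 0.6247,0.0406,0.35,3.13 14
```

```text
t: 1.1
tool_pos: [0.3477, -0.3377, 0.3572]
orientation: [-2.187, -2.233, -0.011]
force: [-0.6, -0.1, 0.4]
opening: 0.0931
t 1.1 now [ 0.3477 -0.3377  0.3572] yaw 1.592 tilt [-0.0066  0.0159] q6 -0.9 F [-0.6 -0.1  0.4] op 0.0931
[27.0, 20.0, 1.0] [0.001, -0.001, -0.11]
[24.0, 23.0, 1.0] [0.001, -0.001, -0.11]
[21.0, 26.0, 1.0] [0.0, -0.001, -0.11]
[19.0, 28.0, 1.0] [0.001, -0.001, -0.11]
[15.0, 30.0, 1.0] [0.001, -0.001, -0.11]
[12.0, 31.0, 0.0] [0.001, -0.001, -0.11]
[9.0, 32.0, 0.0] [0.0, -0.002, -0.11]
[5.0, 33.0, 1.0] [0.001, -0.001, -0.11]
[1.0, 34.0, 0.0] [0.0, -0.002, -0.11]
[-2.0, 33.0, 0.0] [0.001, -0.001, -0.11]
[-6.0, 33.0, 1.0] [0.0, -0.002, -0.11]
[-10.0, 32.0, 0.0] [0.001, -0.001, -0.109]
[-13.0, 31.0, 1.0] [0.0, -0.002, -0.11]
[-16.8, 29.1, 0.4] [0.001, -0.001, -0.109]
```

```bash
python3 -m pendant '[{"translation":[27,20,1],"twist":[0,0,-0.11],"grip":1},{"translation":[24,23,1],"twist":[0,0,-0.11],"grip":1},{"translation":[21,26,1],"twist":[0,0,-0.11],"grip":1},{"translation":[19,28,1],"twist":[0,0,-0.11],"grip":1},{"translation":[15,30,1],"twist":[0,0,-0.11],"grip":1},{"translation":[12,31,0],"twist":[0,0,-0.11],"grip":1},{"translation":[9,32,0],"twist":[0,0,-0.11],"grip":1},{"translation":[5,33,1],"twist":[0,0,-0.11],"grip":1},{"translation":[1,34,0],"twist":[0,0,-0.11],"grip":1},{"translation":[-2,33,0],"twist":[0,0,-0.11],"grip":1}]' 45 >/dev/null; python3 plan.py 0.6247,0.0406,0.35,3.13 6
```

```text
t 2.1 now [ 0.5446 -0.0512  0.3532] yaw 2.738 tilt [-0.0084  0.0148] q6 -1.36 F [-0.5 -0.4  0.5] op 0.093
[-6.0, 19.0, 1.0] [0.002, -0.002, -0.065]
[-8.0, 19.0, 1.0] [0.002, -0.002, -0.065]
[-9.0, 18.0, 0.0] [0.002, -0.002, -0.065]
[-10.0, 18.0, 1.0] [0.002, -0.002, -0.066]
[-11.0, 17.0, 0.0] [0.002, -0.002, -0.065]
[-11.8, 16.6, 0.6] [0.003, -0.001, -0.066]
```

```bash
python3 -m pendant '[{"translation":[-6,19,1],"twist":[0.002,-0.002,-0.065],"grip":1},{"translation":[-8,19,1],"twist":[0.002,-0.002,-0.065],"grip":1},{"translation":[-9,18,0],"twist":[0.002,-0.002,-0.065],"grip":1},{"translation":[-10,18,1],"twist":[0.002,-0.002,-0.065],"grip":1},{"translation":[-11,17,0],"twist":[0.002,-0.002,-0.065],"grip":1},{"translation":[-12,16,0],"twist":[0.003,-0.001,-0.065],"grip":1},{"translation":[0,0,0],"twist":[0,0,0],"grip":1},{"translation":[0,0,0],"twist":[0,0,0],"grip":1},{"translation":[0,0,0],"twist":[0,0,0],"grip":0.6},{"translation":[0,0,0],"twist":[0,0,0],"grip":0.6}]' 45 >/dev/null; python3 plan.py 0.6247,0.0406,0.258,3.13 8
python3 - <<'E'
from h import *
i,p,d=cam('wrist'); P=pts(i,d); print(np.array(i['cam_to_world']).round(3).tolist(),i['vertical_fov']); save(p,'w1.png')
m=(d>0)&(np.hypot(P[...,0]-.625,P[...,1]-.04)<.03)&(P[...,2]>.275)&(P[...,2]<.295)
print(m.sum(),cv2.minEnclosingCircle(P[m][:,:2].astype(np.float32)*1000) if m.any() else 0)
E
```

```text
t 3.1 now [0.6258 0.0488 0.3438] yaw -3.132 tilt [-0.0104  0.0001] q6 -1.58 F [ 0.1 -0.1  0.5] op 0.0816
[0.0, -1.0, 11.0] [0.0, -0.001, 0.003]
[0.0, -1.0, 11.0] [0.0, -0.001, 0.003]
[0.0, -1.0, 11.0] [0.0, -0.001, 0.003]
[0.0, -1.0, 11.0] [0.0, -0.001, 0.002]
[0.0, -1.0, 10.0] [0.0, -0.002, 0.003]
[0.0, -1.0, 11.0] [0.0, -0.001, 0.002]
[0.0, -1.0, 10.0] [0.0, -0.002, 0.003]
[0.6, -1.2, 10.8] [0.0, -0.001, 0.002]
[[-0.01, -0.964, -0.266, 0.55], [1.0, -0.009, -0.003, 0.048], [0.0, -0.266, 0.964, 0.511], [0.0, 0.0, 0.0, 1.0]] 69.58697079635269
1723 ((624.9979248046875, 39.31523132324219), 21.502243041992188)
```

View pics/w1.png

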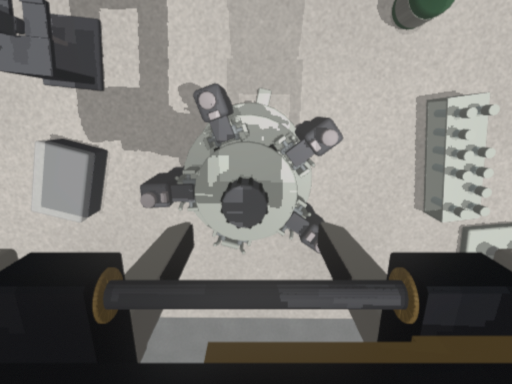

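Wrist view: knob at (244,203), tab at (263,97), free cradle at (230,243), directly opposite the tab. Next I descend onto the knob.

```bash
python3 -m pendant '[{"translation":[0,-2,5],"twist":[0,-0.003,0],"grip":0.2},{"translation":[0,-2,8],"twist":[0,-0.003,0],"grip":0.2},{"translation":[0,-2,12],"twist":[0,-0.003,0],"grip":0.2},{"translation":[0,-2,12],"twist":[0,-0.002,0],"grip":0.2},{"translation":[0,-1,12],"twist":[0,0,0],"grip":0.2},{"translation":[0,0,12],"twist":[0,0,0],"grip":0.2},{"translation":[0,0,10],"twist":[0,0,0],"grip":0.2},{"translation":[0,0,8],"twist":[0,0,0],"grip":0.2},{"translation":[0,0,4],"twist":[0,0,0],"grip":0.2},{"translation":[0,0,0],"twist":[0,0,0],"grip":0.2}]' 45 >/dev/null; python3 plan.py 0.625,0.0395,0.258,3.13 2
```

```text
t 4.15 now [0.6241 0.0374 0.2514] yaw -3.135 tilt [-0.0012  0.0002] q6 -1.6 F [-0.2 -0.1  0.5] op 0.0555
[-0.0, 1.0, -3.0] [0.0, -0.001, 0.009]
[-0.9, 1.1, -3.6] [0.0, -0.0, 0.009]
```

```bash
python3 -m pendant '[{"translation":[-0.5,1,-3],"twist":[0,0,0],"grip":0.2},{"translation":[-0.4,1,-3],"twist":[0,0,0],"grip":0.2},{"translation":[0,0,0],"twist":[0,0,0],"grip":0.0},{"translation":[0,0,0],"twist":[0,0,0],"grip":-1},{"translation":[0,0,0],"twist":[0,0,0],"grip":-1},{"translation":[0,0,0],"twist":[0,0,0],"grip":-1},{"translation":[0,0,0],"twist":[0,0,0],"grip":-1},{"translation":[0,0,0],"twist":[0,0,0.03],"grip":-1},{"translation":[0,0,0],"twist":[0,0,0.06],"grip":-1},{"translation":[0,0,0],"twist":[0,0,0.1],"grip":-1}]' 45 ; python3 plan.py 0.625,0.0395,0.258,0.06 2
```

```text
t: 5.15
tool_pos: [0.6263, 0.0389, 0.2605]
orientation: [0.299, 3.124, -0.001]
force: [-0.3, -1.6, -0.6]
opening: 0.0392
t 5.15 now [0.6263 0.0389 0.2605] yaw 2.95 tilt [ 0.0027 -0.001 ] q6 -1.4 F [-0.3 -1.6 -0.6] op 0.0392
[1.0, 0.0, 1.0] [0.002, 0.001, 1.445]
[0.3, -0.4, 1.5] [0.002, 0.001, 1.445]
```

```bash
python3 -m pendant '[{"translation":[0,0,0],"twist":[0,0,0.13],"grip":-1},{"translation":[0,0,0],"twist":[0,0,0.14],"grip":-1},{"translation":[0,0,0],"twist":[0,0,0.14],"grip":-1},{"translation":[0,0,0],"twist":[0,0,0.14],"grip":-1},{"translation":[0,0,0],"twist":[0,0,0.14],"grip":-1},{"translation":[0,0,0],"twist":[0,0,0.14],"grip":-1},{"translation":[0,0,0],"twist":[0,0,0.14],"grip":-1},{"translation":[0,0,0],"twist":[0,0,0.14],"grip":-1},{"translation":[0,0,0],"twist":[0,0,0.14],"grip":-1},{"translation":[0,0,0],"twist":[0,0,0.14],"grip":-1}]' 45 ; python3 plan.py 0.625,0.0395,0.258,0.08 10
```

```text
t: 6.15
tool_pos: [0.6263, 0.0389, 0.2605]
orientation: [2.307, 2.127, 0.001]
force: [1.9, -2.0, 0.0]
opening: 0.0391
t 6.15 now [0.6263 0.0389 0.2605] yaw 1.489 tilt [ 0.0027 -0.0024] q6 0.06 F [ 1.9 -2.   0. ] op 0.0391
[0.0, -0.0, 0.0] [0.0, -0.0, 0.141]
[0.0, -0.0, 0.0] [0.0, -0.0, 0.141]
[0.0, -0.0, 0.0] [0.0, -0.0, 0.141]
[-0.0, -0.0, 0.0] [0.001, -0.0, 0.141]
[-0.0, -0.0, 0.0] [0.0, -0.0, 0.141]
[-0.0, -0.0, 1.0] [0.0, -0.0, 0.141]
[-0.0, -0.0, 0.0] [0.001, -0.0, 0.141]
[-0.0, -0.0, 1.0] [0.0, -0.0, 0.141]
[-1.0, -1.0, 0.0] [0.001, -0.001, 0.141]
[-0.1, -0.0, 0.5] [0.0, 0.0, 0.14]
```

```bash
python3 -m pendant '[{"translation":[0,0,0],"twist":[0,0,0.14],"grip":-1},{"translation":[0,0,0],"twist":[0,0,0.14],"grip":-1},{"translation":[0,0,0],"twist":[0,0,0.14],"grip":-1},{"translation":[0,0,0],"twist":[0,0,0.14],"grip":-1},{"translation":[0,0,0],"twist":[0,0,0.14],"grip":-1},{"translation":[0,0,0],"twist":[0,0,0.14],"grip":-1},{"translation":[0,0,0],"twist":[0,0,0.14],"grip":-1},{"translation":[0,0,0],"twist":[0,0,0.14],"grip":-1},{"translation":[0,0,0],"twist":[0,0,0.1],"grip":-1},{"translation":[0,0,0],"twist":[0,0,0.03],"grip":-1}]' 45
python3 - <<'E'
from h import *
ax=np.array([.6255,.0395])
from plan import Ro
s=robot.read_state(); m=Ro.from_rotvec(s['orientation']).as_matrix(); print('yaw',np.arctan2(m[1,0],m[0,0]))
for n in ['top','side']:
    i,p,d=cam(n); P=pts(i,d); Z=P[...,2]; a0=ax if n=='top' else np.array([.623,.0425])
    V=P[...,:2]-a0; R=np.hypot(V[...,0],V[...,1])
    k=(d>0)&(R>.08)&(R<.12)&(Z>.235)&(Z<.28)
    c,l,st,ce=cv2.connectedComponentsWithStats(k.astype(np.uint8))
    for j in range(1,c):
        if st[j,4]>20:
            a=P[l==j][:,:2].mean(0)-a0; print(n,ce[j].round(),st[j,4],np.degrees(np.arctan2(a[1],a[0])).round(1),np.hypot(*a).round(4))
    if n=='top': save(cv2.resize(p[110:245,185:365],None,fx=4,fy=4,interpolation=cv2.INTER_CUBIC),'t2.png')
E
```

```text
t: 7.15
tool_pos: [0.6263, 0.0389, 0.2605]
orientation: [3.129, 0.262, 0.003]
force: [0.6, -1.0, 0.1]
opening: 0.039
yaw 0.16683953645445707
top [203. 160.] 26 106.8 0.0879
top [265. 163.] 91 -114.9 0.0935
side [202. 167.] 56 -40.2 0.0912
side [237. 167.] 42 -115.5 0.093
side [189. 184.] 83 31.2 0.0932
side [218. 196.] 69 101.7 0.0953
```

View pics/t2.png

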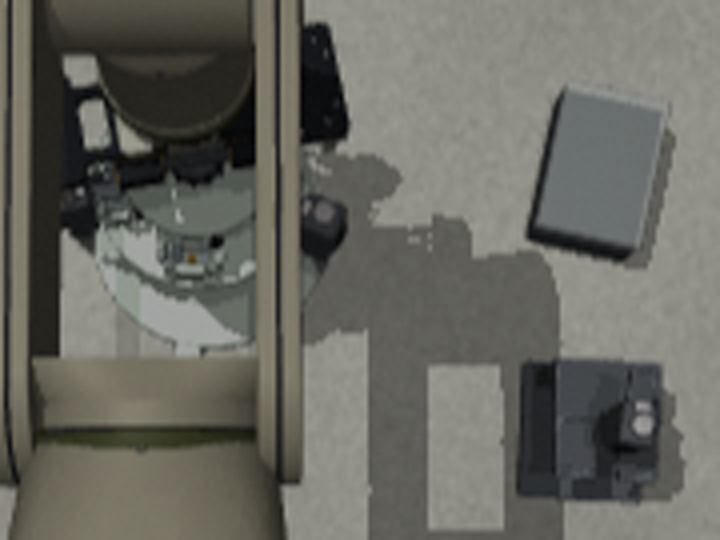

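The free cradle is at about 173.7°, against 168° for the tab. I'll turn a further 0.09 rad, release and lift.

```bash
python3 -m pendant '[{"translation":[0,0,0],"twist":[0,0,0.05],"grip":-1},{"translation":[0,0,0],"twist":[0,0,0.04],"grip":-1},{"translation":[0,0,0],"twist":[0,0,0],"grip":-1},{"translation":[0,0,0],"twist":[0,0,0],"grip":-1},{"translation":[0,0,0],"twist":[0,0,0],"grip":0.2},{"translation":[0,0,0],"twist":[0,0,0],"grip":0.2},{"translation":[0,0,-4],"twist":[0,0,0],"grip":0.2},{"translation":[0,0,-20],"twist":[0,0,0],"grip":0.2},{"translation":[0,0,-35],"twist":[0,0,0],"grip":0.2},{"translation":[-25,0,-35],"twist":[0,0,0],"grip":0.2}]' 45 ; python3 plan.py 0.49,-0.05,0.36,0 5
```

```text
t: 8.25
tool_pos: [0.5993, 0.0377, 0.3496]
orientation: [3.138, 0.134, -0.017]
force: [0.5, 0.2, 0.6]
opening: 0.056
t 8.25 now [0.5993 0.0377 0.3496] yaw 0.085 tilt [-0.011  -0.0007] q6 1.46 F [0.5 0.2 0.6] op 0.056
[-23.0, 16.0, -2.0] [0.0, 0.002, 0.017]
[-23.0, 16.0, -2.0] [0.0, 0.002, 0.017]
[-23.0, 16.0, -2.0] [0.0, 0.002, 0.017]
[-23.0, 17.0, -2.0] [0.0, 0.003, 0.017]
[-21.7, 16.9, -1.7] [0.0, 0.002, 0.017]
```

```bash
python3 -m pendant '[{"translation":[-25,4,-2],"twist":[0,0.002,0.017],"grip":0.2},{"translation":[-25,4,-2],"twist":[0,0.002,0.017],"grip":0.2},{"translation":[-25,4,-2],"twist":[0,0.002,0.017],"grip":0.2},{"translation":[-15,4,-2],"twist":[0,0.002,0.017],"grip":0.2},{"translation":[0,0,0],"twist":[0,0.002,0],"grip":0.2},{"translation":[0,0,0],"twist":[0,0,0],"grip":0.2},{"translation":[0,0,0],"twist":[0,0,0],"grip":0.2},{"translation":[0,0,0],"twist":[0,0,0],"grip":0.2},{"translation":[0,0,0],"twist":[0,0,0],"grip":0.2},{"translation":[0,0,0],"twist":[0,0,0],"grip":0.2}]' 45
python3 - <<'E'
from h import *
i,p,d=cam('wrist'); P=pts(i,d); np.savez('w3.npz',p=p,d=d,P=P); save(p,'w3.png')
Z=P[...,2]; ax=np.array([.6258,.0392])
m=(d>0)&(np.hypot(P[...,0]-.625,P[...,1]-.04)<.03)&(Z>.275)&(Z<.295)
print('knob',m.sum(),cv2.minEnclosingCircle(P[m][:,:2].astype(np.float32)*1000) if m.any() else 0)
m=(d>0)&(P[...,0]>.5)&(abs(P[...,1]-.04)<.09)&(Z>.215)&(Z<.262); n,l,s,c=cv2.connectedComponentsWithStats(m.astype(np.uint8))
for j in range(1,n):
    if s[j,4]>25: q=P[l==j]; print(c[j].round(),s[j],q.mean(0).round(4),q.min(0).round(4),q.max(0).round(4))
E
python3 plan.py 0.435,-0.255,0.38,0 8
```

```text
t: 9.25
tool_pos: [0.5105, 0.0166, 0.3686]
orientation: [3.141, 0.032, 0.023]
force: [0.5, -0.0, -0.6]
opening: 0.0556
knob 2008 ((625.8189086914062, 38.95064163208008), 21.433311462402344)
[241.  68.] [  136     0   194   146 13048] [0.6291 0.0338 0.241 ] [ 0.5529 -0.0498  0.2151] [0.6952 0.1299 0.262 ]
t 9.3 now [0.5105 0.0165 0.3685] yaw 0.02 tilt [ 0.0145 -0.0003] q6 1.48 F [ 0.8 -0.5 -0.1] op 0.0557
[-10.0, 34.0, -2.0] [0.0, -0.002, 0.003]
[-10.0, 34.0, -1.0] [0.0, -0.002, 0.002]
[-10.0, 34.0, -2.0] [0.0, -0.002, 0.003]
[-10.0, 34.0, -1.0] [0.0, -0.002, 0.002]
[-10.0, 34.0, -2.0] [0.0, -0.002, 0.003]
[-10.0, 34.0, -1.0] [0.0, -0.002, 0.002]
[-9.0, 33.0, -1.0] [0.0, -0.001, 0.003]
[-9.4, 33.7, -2.0] [0.001, -0.002, 0.002]
```

View pics/w3.png

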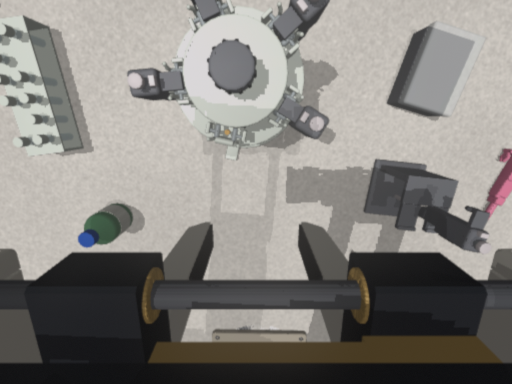

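Knob is at (233,66), the free cradle at (226,135) over the tab at (232,152). The other four pipettes are all still hanging. Now I measure the cradle and move to the pipette.

```bash
python3 - <<'E'
from h import *
t=np.load('w3.npz'); P=t['P']; p=t['p'].astype(int); d=t['d']; Z=P[...,2]; ax=np.array([.6261,.0389])
V=P[...,:2]-ax; R=np.hypot(V[...,0],V[...,1])*1000; A=np.degrees(np.arctan2(V[...,1],V[...,0]))%360
m=(d>0)&(R>54)&(R<90)&(A>150)&(A<190)&(Z>.2)
print('cradle',m.sum()); 
for lo in np.arange(.2,.265,.005):
    k=m&(Z>=lo)&(Z<lo+.005)
    if k.sum()>3: print(lo.round(3),k.sum(),'A',A[k].mean().round(1),A[k].min().round(1),A[k].max().round(1),'R',R[k].min().round(1),R[k].max().round(1))
k=m&(Z>.222); print('centre',P[k].mean(0))
br=m&(p[...,0]-p[...,2]>50); print('brass',br.sum(),P[br].mean(0) if br.any() else 0,A[br].mean(),R[br].mean())
k=(d>0)&(R>106)&(R<122)&(A>150)&(A<190)&(Z<.02)&(Z>.006)&(p.min(2)>125); print('tab',k.sum(),A[k].mean(),A[k].min(),A[k].max(),np.unravel_index(np.argmax(k),k.shape))
k=(d>0)&(R>80)&(R<115)&(Z>.235)&(Z<.28); n,l,s,c=cv2.connectedComponentsWithStats(k.astype(np.uint8))
for j in range(1,n):
    if s[j,4]>40: a=P[l==j][:,:2].mean(0)-ax; print('pip',c[j].round(),np.degrees(np.arctan2(a[1],a[0])).round(1)%72,np.hypot(*a))
E
python3 -m pendant '[{"translation":[-10,34,-2],"twist":[0,-0.002,0.002],"grip":0.2},{"translation":[-10,34,-1],"twist":[0,-0.002,0.002],"grip":0.2},{"translation":[-10,34,-2],"twist":[0,-0.002,0.002],"grip":0.2},{"translation":[-10,34,-1],"twist":[0,-0.002,0.002],"grip":0.2},{"translation":[-10,34,-2],"twist":[0,-0.002,0.002],"grip":0.2},{"translation":[-10,34,-1],"twist":[0,-0.002,0.002],"grip":0.2},{"translation":[-9,33,-1],"twist":[0,-0.002,0.002],"grip":0.2},{"translation":[-9,30,-1],"twist":[0,-0.001,0.002],"grip":0.2},{"translation":[0,0,0],"twist":[0,0,0],"grip":0.2},{"translation":[0,0,0],"twist":[0,0,0],"grip":0.2}]' 45
python3 - <<'E'
from h import *
i,p,d=cam('wrist'); P=pts(i,d); np.savez('w4.npz',p=p,d=d,P=P); save(p,'w4.png')
Z=P[...,2]; S=(d>0)&(abs(P[...,0]-.45)<.06)&(abs(P[...,1]+.255)<.05)
for lo,hi in [(.226,.245),(.215,.226),(.205,.215),(.19,.205),(.17,.19),(.15,.17),(.104,.118)]:
    q=P[S&(Z>lo)&(Z<hi)]
    if len(q)>4: rr=cv2.minAreaRect(q[:,:2].astype(np.float32)*1000); print(lo,len(q),q.mean(0).round(4),[np.round(x,1) for x in rr],q.min(0).round(4),q.max(0).round(4))
E
```

```text
cradle 8063
0.2 11 A 168.1 150.3 189.0 R 56.6 73.8
0.205 31 A 168.9 150.0 189.5 R 57.3 71.0
0.21 14 A 164.4 150.2 179.1 R 59.9 72.2
0.215 42 A 165.1 150.2 188.3 R 55.4 74.1
0.22 310 A 169.8 150.1 189.7 R 54.3 73.6
0.225 19 A 165.9 154.6 181.9 R 69.9 73.7
0.23 19 A 170.6 154.0 182.8 R 70.7 73.2
centre [0.54185026 0.05267634 0.46613092]
brass 27 [0.55718537 0.04931767 0.29657141] 170.78062486073893 69.83140787571364
tab 98 168.22341328314417 162.78578651628803 173.6024556446482 (np.int64(149), np.int64(227))
pip [313.   8.] 19.200000000000003 0.08882252555594311
pip [142.  82.] 25.299999999999997 0.09113624527865156
pip [313. 122.] 23.900000000000006 0.09212672177120015
t: 10.3
tool_pos: [0.4341, -0.2604, 0.376]
orientation: [-3.139, -0.012, 0.009]
force: [0.5, 0.5, 0.1]
opening: 0.0556
0.226 183 [ 0.4434 -0.2591  0.2345] [array([ 444.5, -258.4]), array([13.7, 22.6]), np.float64(90.0)] [ 0.4332 -0.2653  0.2261] [ 0.4558 -0.2516  0.2383]
0.215 377 [ 0.4456 -0.2592  0.2207] [array([ 451.9, -261.1]), array([25.9, 51.8]), np.float64(78.7)] [ 0.4262 -0.2737  0.215 ] [ 0.4784 -0.2451  0.2256]
0.205 262 [ 0.4671 -0.2639  0.2137] [array([ 466.3, -261.8]), array([24.3, 24.9]), np.float64(84.5)] [ 0.4528 -0.2746  0.2066] [ 0.4791 -0.2485  0.215 ]
0.19 21 [ 0.4672 -0.2617  0.1994] [array([ 466.3, -262.8]), array([24., 24.]), np.float64(82.0)] [ 0.4527 -0.274   0.1913] [ 0.4785 -0.2492  0.2043]
0.17 7 [ 0.4572 -0.251   0.1813] [array([ 457. , -250.6]), array([0.8, 4.8]), np.float64(32.3)] [ 0.4553 -0.2529  0.174 ] [ 0.4579 -0.2488  0.1888]
0.15 5 [ 0.457  -0.2515  0.1626] [array([ 456.7, -250.7]), array([0.9, 5.8]), np.float64(29.4)] [ 0.4549 -0.2535  0.1502] [ 0.4578 -0.2484  0.169 ]
0.104 2214 [ 0.4613 -0.2596  0.1121] [array([ 453.6, -260.1]), array([79.9, 89.9]), np.float64(84.9)] [ 0.4058 -0.3029  0.1058] [ 0.5017 -0.2182  0.1177]
```

View pics/w4.png

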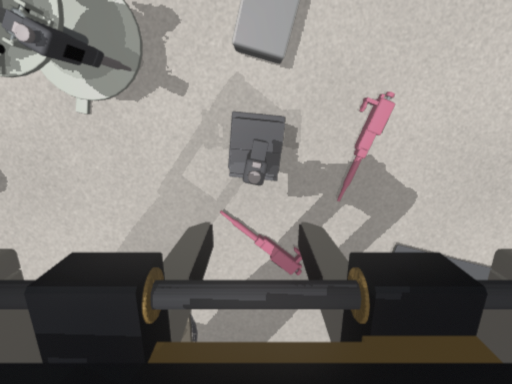

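The pipette is at (258,165) in the wrist view with its hook towards +x, yaw ≈ −11°. That matches the cradle direction (168.6°). Next: descend and grasp.

```bash
python3 plan.py 0.4440,-0.2595,0.200,-0.19 10
```

```text
t 10.35 now [ 0.4341 -0.2602  0.3759] yaw 0.008 tilt [-0.0059  0.002 ] q6 0.92 F [0.2 0.3 0.1] op 0.0562
[1.0, -0.0, 18.0] [-0.0, 0.001, 0.02]
[1.0, -0.0, 18.0] [-0.0, 0.001, 0.02]
[1.0, -0.0, 17.0] [-0.0, 0.001, 0.02]
[1.0, -0.0, 18.0] [-0.0, 0.0, 0.02]
[1.0, -0.0, 17.0] [-0.0, 0.001, 0.02]
[1.0, -0.0, 18.0] [-0.0, 0.0, 0.02]
[1.0, -0.0, 17.0] [-0.0, 0.001, 0.02]
[1.0, -0.0, 18.0] [-0.001, 0.0, 0.019]
[1.0, -1.0, 17.0] [-0.0, 0.001, 0.02]
[1.2, -0.3, 17.9] [-0.001, 0.0, 0.019]
```

```bash
python3 -m pendant '[{"translation":[2,0,10],"twist":[0,0.002,0.04],"grip":0.2},{"translation":[2,0,20],"twist":[0,0.002,0.04],"grip":0.2},{"translation":[2,0,26],"twist":[0,0.001,0.04],"grip":0.2},{"translation":[2,0,26],"twist":[0,0.001,0.04],"grip":0.2},{"translation":[2,0,26],"twist":[0,0,0.03],"grip":0.2},{"translation":[0,0,24],"twist":[0,0,0],"grip":0.2},{"translation":[0,0,20],"twist":[0,0,0],"grip":0.2},{"translation":[0,0,12],"twist":[0,0,0],"grip":0.2},{"translation":[0,0,6],"twist":[0,0,0],"grip":0.2},{"translation":[0,0,0],"twist":[0,0,0],"grip":0.2}]' 50 >/dev/null;  python3 plan.py 0.4440,-0.2595,0.187,-0.19 2
```

```text
t 11.35 now [ 0.4505 -0.2493  0.2019] yaw -0.174 tilt [0.0055 0.0014] q6 1.14 F [-0.1  0.3 -1.3] op 0.0559
[-2.0, 6.0, 7.0] [-0.001, -0.003, 0.008]
[-2.6, 5.2, 7.8] [-0.001, -0.002, 0.008]
```

```bash
python3 -m pendant '[{"translation":[-2,4,0],"twist":[0,-0.002,0.006],"grip":0.2},{"translation":[-2,4,3],"twist":[0,-0.002,0.006],"grip":0.2},{"translation":[-1,3,6],"twist":[0,-0.001,0],"grip":0.2},{"translation":[0,0,4],"twist":[0,0,0],"grip":0.2},{"translation":[0,0,1],"twist":[0,0,0],"grip":0.2},{"translation":[0,0,0],"twist":[0,0,0],"grip":0.2},{"translation":[0,0,0],"twist":[0,0,0],"grip":0.2},{"translation":[0,0,0],"twist":[0,0,0],"grip":0.2},{"translation":[0,0,0],"twist":[0,0,0],"grip":0.2},{"translation":[0,0,0],"twist":[0,0,0],"grip":0.2}]' 50 >/dev/null;  python3 plan.py 0.4440,-0.2595,0.187,-0.19 2
```

```text
t 12.35 now [ 0.445  -0.2616  0.1911] yaw -0.188 tilt [ 0.0056 -0.0015] q6 1.13 F [0.1 0.3 0.4] op 0.0556
[-1.0, -1.0, 2.0] [0.0, -0.003, 0.001]
[-0.4, -0.9, 2.1] [0.0, -0.003, 0.001]
```

```bash
python3 -m pendant '[{"translation":[-0.8,-1,2],"twist":[0,-0.003,0],"grip":0.2},{"translation":[-0.4,-1,2],"twist":[0,-0.003,0],"grip":0.2},{"translation":[0,0,0],"twist":[0,0,0],"grip":0.0},{"translation":[0,0,0],"twist":[0,0,0],"grip":-0.2},{"translation":[0,0,0],"twist":[0,0,0],"grip":-0.4},{"translation":[0,0,0],"twist":[0,0,0],"grip":-1},{"translation":[0,0,0],"twist":[0,0,0],"grip":-1},{"translation":[0,0,0],"twist":[0,0,0],"grip":-1},{"translation":[0,0,0],"twist":[0,0,0],"grip":-1},{"translation":[0,0,0],"twist":[0,0,0],"grip":-1}]' 50 ;  python3 plan.py 0.4440,-0.2595,0.34,-0.19 5
```

```text
t: 13.35
tool_pos: [0.4442, -0.259, 0.1867]
orientation: [3.128, -0.294, -0.001]
force: [-0.1, 0.2, -0.5]
opening: 0.0255
t 13.35 now [ 0.4442 -0.259   0.1867] yaw -0.187 tilt [-0.0009 -0.0001] q6 1.13 F [-0.1  0.2 -0.5] op 0.0255
[-0.0, 0.0, -31.0] [0.0, 0.0, 0.001]
[-0.0, 0.0, -31.0] [0.0, 0.0, 0.0]
[-0.0, 0.0, -30.0] [0.0, 0.0, 0.001]
[-0.0, 0.0, -31.0] [0.0, 0.0, 0.0]
[-0.2, 0.5, -30.3] [0.0, 0.001, 0.001]
```

```bash
python3 -m pendant '[{"translation":[0,0,-4],"twist":[0,0,0],"grip":-1},{"translation":[0,0,-10],"twist":[0,0,0],"grip":-1},{"translation":[0,0,-18],"twist":[0,0,0],"grip":-1},{"translation":[0,0,-22],"twist":[0,0,0],"grip":-1},{"translation":[0,0,-22],"twist":[0,0,0],"grip":-1},{"translation":[0,0,-22],"twist":[0,0,0],"grip":-1},{"translation":[0,0,-20],"twist":[0,0,0],"grip":-1},{"translation":[0,0,-14],"twist":[0,0,0],"grip":-1},{"translation":[0,0,-6],"twist":[0,0,0],"grip":-1},{"translation":[0,0,0],"twist":[0,0,0],"grip":-1}]' 50 ;  python3 plan.py 0.46,0.03,0.33,-0.19 10
python3 - <<'E'
from h import *
i,p,d=cam('side'); save(cv2.resize(p[90:260,150:350],None,fx=3,fy=3,interpolation=cv2.INTER_CUBIC),'s5.png'); np.savez('s5.npz',p=p,d=d,P=pts(i,d))
E
```

```text
t: 14.35
tool_pos: [0.4437, -0.2587, 0.3348]
orientation: [3.127, -0.294, -0.0]
force: [0.1, 0.2, -0.7]
opening: 0.0257
t 14.35 now [ 0.4437 -0.2587  0.3348] yaw -0.187 tilt [-0.0003 -0.0008] q6 1.13 F [ 0.1  0.2 -0.7] op 0.0257
[-4.0, -29.0, 0.0] [0.0, 0.0, 0.0]
[-4.0, -29.0, 1.0] [0.0, 0.0, 0.0]
[-4.0, -29.0, 0.0] [0.0, 0.0, 0.0]
[-4.0, -29.0, 1.0] [0.0, 0.0, 0.0]
[-4.0, -28.0, 0.0] [0.0, 0.0, 0.0]
[-4.0, -29.0, 1.0] [0.0, 0.0, 0.001]
[-3.0, -28.0, 0.0] [0.0, 0.0, 0.0]
[-4.0, -29.0, 1.0] [0.0, 0.0, 0.001]
[-3.0, -28.0, 0.0] [0.0, 0.0, 0.0]
[-3.9, -28.7, 0.6] [0.001, 0.0, 0.001]
```

View pics/s5.png

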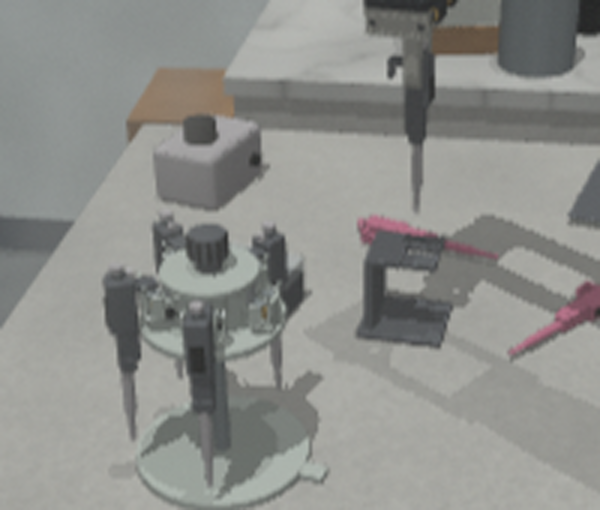

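The pipette is held upright and clear of the stand, hook towards the carousel. The free cradle is at crop (263,310), over the tab at (312,472). Moving to staging.

```bash
python3 -m pendant '[{"translation":[-2,-15,0],"twist":[0,0,0],"grip":-1},{"translation":[-4,-30,0],"twist":[0,0,0],"grip":-1},{"translation":[-4,-36,1],"twist":[0,0,0],"grip":-1},{"translation":[-4,-36,0],"twist":[0,0,0],"grip":-1},{"translation":[-4,-36,1],"twist":[0,0,0],"grip":-1},{"translation":[-4,-36,0],"twist":[0,0,0],"grip":-1},{"translation":[-3,-36,0],"twist":[0,0,0],"grip":-1},{"translation":[-3,-32,0],"twist":[0,0,0],"grip":-1},{"translation":[0,-20,0],"twist":[0,0,0],"grip":-1},{"translation":[0,-8,0],"twist":[0,0,0],"grip":-1}]' 50 >/dev/null;  python3 plan.py 0.536,0.0571,0.30,-0.195 7
```

```text
t 15.4 now [0.4625 0.0446 0.3192] yaw -0.189 tilt [-0.0206  0.0083] q6 1.74 F [ 0.1  0.3 -1.1] op 0.0258
[10.0, -4.0, 3.0] [-0.001, 0.003, 0.001]
[10.0, -4.0, 2.0] [-0.001, 0.003, 0.001]
[10.0, -4.0, 3.0] [-0.0, 0.003, 0.001]
[10.0, -4.0, 3.0] [-0.001, 0.003, 0.001]
[10.0, -3.0, 2.0] [-0.0, 0.003, 0.001]
[10.0, -4.0, 3.0] [-0.001, 0.003, 0.0]
[10.0, -3.3, 2.3] [-0.0, 0.004, 0.001]
```

```bash
python3 -m pendant '[{"translation":[6,-3,0],"twist":[0,0.003,0.001],"grip":-1},{"translation":[11,-4,0],"twist":[0,0.003,0.001],"grip":-1},{"translation":[13,-5,0],"twist":[0,0.004,0.001],"grip":-1},{"translation":[13,-5,2],"twist":[-0.001,0.004,0.001],"grip":-1},{"translation":[12,-4,2],"twist":[0,0.004,0.001],"grip":-1},{"translation":[8,-3,2],"twist":[0,0.003,0],"grip":-1},{"translation":[4,-2,2],"twist":[0,0,0],"grip":-1},{"translation":[0,0,0],"twist":[0,0,0],"grip":-1},{"translation":[0,0,0],"twist":[0,0,0],"grip":-1},{"translation":[0,0,0],"twist":[0,0,0],"grip":-1}]' 50 >/dev/null;  python3 plan.py 0.536,0.0571,0.27,-0.195 4
python3 - <<'E'
from h import *
i,p,d=cam('wrist'); save(p,'w6.png'); np.savez('w6.npz',p=p,d=d,P=pts(i,d))
E
```

```text
t 16.4 now [0.538  0.0528 0.306 ] yaw -0.201 tilt [-0.0039  0.0011] q6 1.77 F [ 0.2 -0.  -1.1] op 0.0257
[-1.0, -1.0, 9.0] [-0.0, 0.001, -0.002]
[-1.0, -1.0, 9.0] [-0.0, 0.001, -0.001]
[-0.0, -1.0, 9.0] [-0.0, 0.001, -0.002]
[-0.7, -0.8, 9.0] [-0.0, 0.001, -0.001]
```

View pics/w6.png

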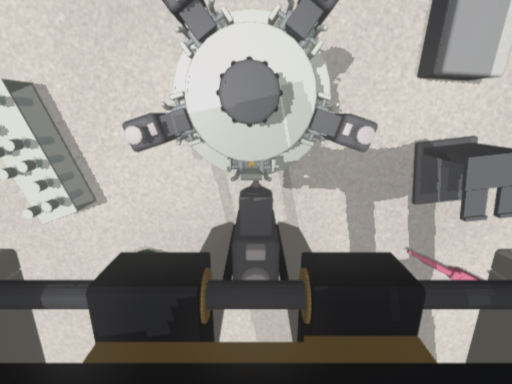

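Knob (250,92), cradle pin (252,165) and pipette hook (256,190) are almost in line, and the neighbours are symmetric about the knob. Measuring the lateral and radial offsets.

Run:
```python
from h import *
t=np.load('w6.npz'); P=t['P']; d=t['d']; p=t['p'].astype(int); Z=P[...,2]
y=-.2; ux=np.array([np.cos(y),np.sin(y)]); uy=np.array([-np.sin(y),np.cos(y)]); ax=np.array([.6261,.0389])
V=P[...,:2]-ax; r=V@ux*1000; l=V@uy*1000   # r: along pipette +x (front negative), l: left
def sh(n,m): print(n,m.sum(),'r',r[m].min().round(1),r[m].max().round(1),'l',l[m].min().round(1),l[m].max().round(1),'mid',((l[m].min()+l[m].max())/2).round(1),'z',Z[m].max().round(4))
k=d>0
sh('knob',k&(np.hypot(r,l)<26)&(Z>.278)&(Z<.293))
sh('hookarm',k&(Z>.32)&(Z<.36)&(abs(l)<20)&(r>-80)&(r<-45))
sh('handle',k&(Z>.335)&(Z<.36)&(abs(l)<22)&(r>-105)&(r<-60))
for a,b in[(.215,.22),(.22,.225),(.225,.23),(.23,.235),(.235,.24),(.24,.245),(.245,.255)]:
    m=k&(Z>=a)&(Z<b)&(abs(l)<22)&(r>-82)&(r<-54)
    if m.sum()>2: sh('cradle%.3f'%a,m)
L=[]
for s in(1,-1):
    m=k&(r>-70)&(r<0)&(l*s>60)&(l*s<115)&(Z>.24)&(Z<.28); q=V[m].mean(0); L.append(np.degrees(np.arctan2(q[1],q[0]))); print(m.sum(),L[-1])
print('free dir from neighbours',(L[0]%360+L[1]%360)/2)
```

```text
knob 3295 r -21.6 20.9 l -21.1 21.4 mid 0.2 z 0.2884
hookarm 2442 r -80.0 -54.4 l -20.0 19.9 mid -0.0 z 0.3598
handle 2977 r -100.7 -63.0 l -22.0 21.9 mid -0.0 z 0.36
cradle0.215 69 r -73.2 -54.1 l -18.5 18.8 mid 0.2 z 0.22
cradle0.220 445 r -73.1 -54.0 l -22.0 22.0 mid -0.0 z 0.2249
cradle0.225 27 r -71.7 -68.2 l -16.2 15.4 mid -0.4 z 0.23
cradle0.230 30 r -71.4 -67.9 l -17.9 17.9 mid 0.0 z 0.2323
1137 96.60034561322601
766 -119.96439632413949
free dir from neighbours 168.31797464454326
```

```bash
python3 -m pendant '[{"translation":[-1,-2,0],"twist":[0,0.002,0],"grip":-1},{"translation":[-1,-1.5,4],"twist":[0,0.001,0],"grip":-1},{"translation":[-0.5,-0.5,8],"twist":[0,0,0],"grip":-1},{"translation":[0,0,9],"twist":[0,0,0],"grip":-1},{"translation":[0,0,8],"twist":[0,0,0],"grip":-1},{"translation":[0,0,6],"twist":[0,0,0],"grip":-1},{"translation":[0,0,3],"twist":[0,0,0],"grip":-1},{"translation":[0,0,0],"twist":[0,0,0],"grip":-1},{"translation":[0,0,0],"twist":[0,0,0],"grip":-1},{"translation":[0,0,0],"twist":[0,0,0],"grip":-1}]' 50 >/dev/null;  python3 plan.py 0.5359,0.0572,0.255,-0.20 3
```

```text
t 17.45 now [0.5352 0.0579 0.2644] yaw -0.2 tilt [-0.001   0.0004] q6 1.78 F [ 0.1 -0.1 -1. ] op 0.0255
[0.0, 0.0, 3.0] [-0.0, 0.0, -0.0]
[0.0, 0.0, 3.0] [-0.0, 0.001, -0.0]
[0.9, 0.5, 3.4] [-0.0, 0.0, -0.0]
```

```bash
python3 -m pendant '[{"translation":[0.4,0.2,2],"twist":[0,0,0],"grip":-1},{"translation":[0.3,0.2,3],"twist":[0,0,0],"grip":-1},{"translation":[0,0,4],"twist":[0,0,0],"grip":-1},{"translation":[0,0,4],"twist":[0,0,0],"grip":-1},{"translation":[0,0,4],"twist":[0,0,0],"grip":-1},{"translation":[0,0,4],"twist":[0,0,0],"grip":-1},{"translation":[0,0,3],"twist":[0,0,0],"grip":-1},{"translation":[0,0,1],"twist":[0,0,0],"grip":-1},{"translation":[0,0,0],"twist":[0,0,0],"grip":-1},{"translation":[0,0,0],"twist":[0,0,0],"grip":-1}]' 50 >/dev/null;  python3 plan.py 0.5359,0.0572,0.235,-0.20 1
```

```text
t 18.45 now [0.5361 0.0573 0.2376] yaw -0.2 tilt [-0.0003  0.0004] q6 1.78 F [-0.2 -0.5 -1.9] op 0.0258
[-0.1, 0.1, 2.6] [-0.0, 0.0, -0.0]
```

```bash
python3 -m pendant '[{"translation":[0,0,2],"twist":[0,0,0],"grip":-1},{"translation":[0,0,2],"twist":[0,0,0],"grip":-1},{"translation":[0,0,2],"twist":[0,0,0],"grip":-1},{"translation":[0,0,2],"twist":[0,0,0],"grip":-1},{"translation":[0,0,2],"twist":[0,0,0],"grip":-1},{"translation":[0,0,2],"twist":[0,0,0],"grip":-1},{"translation":[0,0,1],"twist":[0,0,0],"grip":-1},{"translation":[0,0,0],"twist":[0,0,0],"grip":-1},{"translation":[0,0,0],"twist":[0,0,0],"grip":-1},{"translation":[0,0,0],"twist":[0,0,0],"grip":-1}]' 50 >/dev/null;  python3 plan.py 0.5359,0.0572,0.215,-0.20 1
```

```text
t 19.45 now [0.5363 0.0573 0.2239] yaw -0.2 tilt [0.0005 0.0004] q6 1.78 F [-0.3 -0.1 -0.4] op 0.0255
[-0.4, 0.2, 8.9] [-0.0, -0.0, -0.0]
```

```bash
python3 -m pendant '[{"translation":[0,0,1],"twist":[0,0,0],"grip":-1},{"translation":[0,0,1],"twist":[0,0,0],"grip":-1},{"translation":[0,0,1],"twist":[0,0,0],"grip":-1},{"translation":[0,0,1],"twist":[0,0,0],"grip":-1},{"translation":[0,0,1],"twist":[0,0,0],"grip":-1},{"translation":[0,0,1],"twist":[0,0,0],"grip":-1},{"translation":[0,0,1],"twist":[0,0,0],"grip":-1},{"translation":[0,0,0],"twist":[0,0,0],"grip":-1},{"translation":[0,0,0],"twist":[0,0,0],"grip":-1},{"translation":[0,0,0],"twist":[0,0,0],"grip":-1}]' 50 >/dev/null;  python3 plan.py 0.5359,0.0572,0.21,-0.20 1
```

```text
t 20.45 now [0.5364 0.0573 0.2165] yaw -0.201 tilt [0.0009 0.0004] q6 1.78 F [ 0.8 -0.1 -1.7] op 0.026
[-0.5, 0.2, 6.5] [-0.001, -0.001, -0.001]
```

```bash
python3 -m pendant '[{"translation":[0,0,1],"twist":[0,0,0],"grip":-1},{"translation":[0,0,1],"twist":[0,0,0],"grip":-1},{"translation":[0,0,1],"twist":[0,0,0],"grip":-1},{"translation":[0,0,0.5],"twist":[0,0,0],"grip":-1},{"translation":[0,0,0],"twist":[0,0,0],"grip":-1},{"translation":[0,0,0],"twist":[0,0,0],"grip":-1},{"translation":[0,0,0],"twist":[0,0,0],"grip":-1},{"translation":[0,0,0],"twist":[0,0,0],"grip":-1},{"translation":[0,0,0],"twist":[0,0,0],"grip":-1},{"translation":[0,0,0],"twist":[0,0,0],"grip":-1}]' 55 >/dev/null;  python3 plan.py 0.5359,0.0572,0.21,-0.20 1
```

```text
t 21.45 now [0.5368 0.0574 0.2136] yaw -0.2 tilt [0.0021 0.0005] q6 1.78 F [-0.3 -0.9  0.3] op 0.0257
[-0.8, 0.4, 3.6] [-0.001, -0.002, -0.0]
```

```bash
python3 -m pendant '[{"translation":[-0.3,0,1],"twist":[0,-0.001,0],"grip":-1},{"translation":[-0.3,0,1],"twist":[0,-0.001,0],"grip":-1},{"translation":[0,0,1],"twist":[0,0,0],"grip":-1},{"translation":[0,0,1],"twist":[0,0,0],"grip":-1},{"translation":[0,0,0],"twist":[0,0,0],"grip":-1},{"translation":[0,0,0],"twist":[0,0,0],"grip":-1},{"translation":[0,0,0],"twist":[0,0,0],"grip":-1},{"translation":[0,0,0],"twist":[0,0,0],"grip":-1},{"translation":[0,0,0],"twist":[0,0,0],"grip":-1},{"translation":[0,0,0],"twist":[0,0,0],"grip":-1}]' 55 >/dev/null;  python3 plan.py 0.5359,0.0572,0.21,-0.20 1
```

```text
t 22.45 now [0.5374 0.0575 0.2114] yaw -0.2 tilt [0.0038 0.0009] q6 1.78 F [-0.8 -0.7  2.8] op 0.0256
[-1.4, 0.6, 1.4] [-0.002, -0.004, -0.0]
```

Contact has been felt at TCP z ≈ 0.2125, so the seat should be near 0.2005. The arm yields, so I'll step up the push a little at a time.

```bash
python3 -m pendant '[{"translation":[-0.7,0,1],"twist":[0,-0.002,0],"grip":-1},{"translation":[-0.7,0,1],"twist":[0,-0.002,0],"grip":-1},{"translation":[0,0,1.5],"twist":[0,-0.001,0],"grip":-1},{"translation":[0,0,1.5],"twist":[0,-0.001,0],"grip":-1},{"translation":[0,0,1.5],"twist":[0,0,0],"grip":-1},{"translation":[0,0,1.5],"twist":[0,0,0],"grip":-1},{"translation":[0,0,1.5],"twist":[0,0,0],"grip":-1},{"translation":[0,0,1.5],"twist":[0,0,0],"grip":-1},{"translation":[0,0,1.5],"twist":[0,0,0],"grip":-1},{"translation":[0,0,1.5],"twist":[0,0,0],"grip":-1}]' 60 >/dev/null;  python3 plan.py 0.5359,0.0572,0.20,-0.20 1
```

```text
t 23.45 now [0.5381 0.0575 0.2019] yaw -0.201 tilt [0.0043 0.0014] q6 1.78 F [-6.  -1.2 12. ] op 0.0255
[-2.1, 0.7, 1.9] [-0.002, -0.004, -0.001]
```

```bash
python3 -m pendant '[{"translation":[-1,0,0.3],"twist":[0,-0.002,0],"grip":-1},{"translation":[-1,0,0.5],"twist":[0,-0.002,0],"grip":-1},{"translation":[-0.5,0,1],"twist":[0,-0.001,0],"grip":-1},{"translation":[-0.3,0,1],"twist":[0,-0.001,0],"grip":-1},{"translation":[-0.3,0,1],"twist":[0,0,0],"grip":-1},{"translation":[-0.3,0,1],"twist":[0,0,0],"grip":-1},{"translation":[-0.3,0,1],"twist":[0,0,0],"grip":-1},{"translation":[-0.3,0,1],"twist":[0,0,0],"grip":-1},{"translation":[-0.3,0,1],"twist":[0,0,0],"grip":-1},{"translation":[-0.3,0,1],"twist":[0,0,0],"grip":-1}]' 60 >/dev/null;  python3 plan.py 0.5359,0.0572,0.20,-0.20 1
python3 - <<'E'
from h import *
i,p,d=cam('side'); save(cv2.resize(p[120:265,170:300],None,fx=4,fy=4,interpolation=cv2.INTER_CUBIC),'s7.png')
E
```

```text
t 24.45 now [0.5376 0.0576 0.2018] yaw -0.201 tilt [0.0112 0.0013] q6 1.78 F [-0.7 -0.7  8.5] op 0.0258
[-1.6, 0.7, 1.8] [-0.003, -0.011, -0.001]
```

View pics/s7.png

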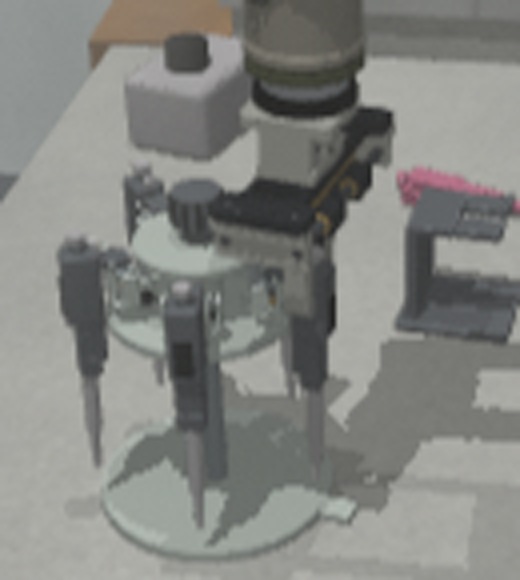

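The pipette is nearly in place and stiff at z 0.2018 (crop (310,300)), and the neighbours are fine. One firmer push, about 16 N, to confirm the hard stop, then relax.

```bash
python3 -m pendant '[{"translation":[-0.5,0,1],"twist":[0,-0.003,0],"grip":-1},{"translation":[-0.5,0,1.3],"twist":[0,-0.003,0],"grip":-1},{"translation":[-0.4,0,1.6],"twist":[0,-0.002,0],"grip":-1},{"translation":[-0.3,0,1.8],"twist":[0,-0.002,0],"grip":-1},{"translation":[-0.3,0,1.9],"twist":[0,0,0],"grip":-1},{"translation":[-0.3,0,1.9],"twist":[0,0,0],"grip":-1},{"translation":[-0.3,0,1.9],"twist":[0,0,0],"grip":-1},{"translation":[-0.3,0,1.9],"twist":[0,0,0],"grip":-1},{"translation":[-0.3,0,1.9],"twist":[0,0,0],"grip":-1},{"translation":[-0.3,0,1.9],"twist":[0,0,0],"grip":-1}]' 60 >/dev/null;  python3 plan.py 0.5359,0.0572,0.20,-0.20 1
```

```text
t 25.5 now [0.5378 0.0576 0.2016] yaw -0.202 tilt [0.0162 0.0016] q6 1.78 F [-4.8 -1.8 14.6] op 0.0252
[-1.8, 0.7, 1.6] [-0.005, -0.016, -0.002]
```

```bash
python3 -m pendant '[{"translation":[-0.3,0,0],"twist":[0,-0.004,0],"grip":-1},{"translation":[-0.3,0,0],"twist":[0,-0.004,0],"grip":-1},{"translation":[0,0,0],"twist":[0,-0.002,0],"grip":-1},{"translation":[0,0,0],"twist":[0,0,0],"grip":-1},{"translation":[0,0,0],"twist":[0,0,0],"grip":-1},{"translation":[0,0,-0.4],"twist":[0,0,0],"grip":-1},{"translation":[0,0,-0.4],"twist":[0,0,0],"grip":-1},{"translation":[0,0,-0.4],"twist":[0,0,0],"grip":-1},{"translation":[0,0,-0.4],"twist":[0,0,0],"grip":-1},{"translation":[0,0,-0.4],"twist":[0,0,0],"grip":-1}]' 60 >/dev/null;  python3 plan.py 0.5359,0.0572,0.20,-0.20 1
```

```text
t 26.5 now [0.5371 0.0576 0.2023] yaw -0.202 tilt [0.0051 0.0037] q6 1.78 F [ 3.9 -1.5 -0.7] op 0.0257
[-1.1, 0.6, 2.2] [-0.005, -0.004, -0.002]
```

```bash
python3 -m pendant '[{"translation":[0,0,-0.4],"twist":[0,0,0],"grip":-1},{"translation":[0,0,-0.4],"twist":[0,0,0],"grip":-1},{"translation":[0,0,-0.4],"twist":[0,0,0],"grip":-1},{"translation":[0,0,-0.4],"twist":[0,0,0],"grip":-1},{"translation":[0,0,-0.4],"twist":[0,0,0],"grip":-1},{"translation":[0,0,-0.4],"twist":[0,0,0],"grip":-1},{"translation":[0,0,-0.4],"twist":[0,0,0],"grip":-1},{"translation":[0,0,-0.4],"twist":[0,0,0],"grip":-1},{"translation":[0,0,-0.4],"twist":[0,0,0],"grip":-1},{"translation":[0,0,-0.4],"twist":[0,0,0],"grip":-1}]' 60 >/dev/null;  python3 plan.py 0.5359,0.0572,0.20,-0.20 1
```

```text
t 27.5 now [0.5352 0.0577 0.2037] yaw -0.202 tilt [-0.0004  0.0039] q6 1.78 F [ 4.1 -0.9 -3.7] op 0.0256
[0.8, 0.4, 3.7] [-0.004, 0.001, -0.002]
```

The pull met a resistance of about 3 N plus the pin spring, so the jaws hold. Pressing home once more, then relaxing and opening.

```bash
python3 -m pendant '[{"translation":[0.3,0,0.6],"twist":[0,0,0],"grip":-1},{"translation":[0.3,0,0.8],"twist":[0,-0.001,0],"grip":-1},{"translation":[0.2,0,1],"twist":[0,-0.001,0],"grip":-1},{"translation":[0,0,1.2],"twist":[0,-0.001,0],"grip":-1},{"translation":[0,0,1.5],"twist":[0,-0.001,0],"grip":-1},{"translation":[0,0,1.7],"twist":[0,-0.001,0],"grip":-1},{"translation":[0,0,1.8],"twist":[0,-0.001,0],"grip":-1},{"translation":[0,0,1.8],"twist":[0,-0.001,0],"grip":-1},{"translation":[0,0,1.8],"twist":[0,0,0],"grip":-1},{"translation":[0,0,1.8],"twist":[0,0,0],"grip":-1}]' 60 >/dev/null;  python3 plan.py 0.5359,0.0572,0.20,-0.20 1
```

```text
t 28.5 now [0.5356 0.0578 0.2021] yaw -0.201 tilt [-0.0033  0.005 ] q6 1.78 F [-7.4 -1.2 12.1] op 0.0254
[0.4, 0.5, 2.1] [-0.004, 0.004, -0.001]
```

```bash
python3 -m pendant '[{"translation":[-0.3,0,0.5],"twist":[0,0,0],"grip":-1},{"translation":[-0.2,0,0.3],"twist":[0,0,0],"grip":-1},{"translation":[0,0,0.2],"twist":[0,0,0],"grip":-0.3},{"translation":[0,0,0],"twist":[0,0,0],"grip":-0.1},{"translation":[0,0,0],"twist":[0,0,0],"grip":0},{"translation":[0,0,0],"twist":[0,0,0],"grip":0},{"translation":[0,0,0],"twist":[0,0,0],"grip":0},{"translation":[0,0,0],"twist":[0,0,0],"grip":0},{"translation":[0,0,0],"twist":[0,0,0],"grip":0},{"translation":[0,0,0],"twist":[0,0,0],"grip":0}]' >/dev/null;  python3 plan.py 0.5359,0.0572,0.31,-0.20 1
python3 - <<'E'
from h import *
i,p,d=cam('wrist'); P=pts(i,d); Z=P[...,2]
a=cv2.resize(p[60:300,130:370],None,fx=1.7,fy=1.7)
j,q,e=cam('side'); b=cv2.resize(q[150:252,190:280],None,fx=4,fy=4); b=b[:408]; a=a[:408]
save(np.hstack([a,b]),'r8.png')
E
```

```text
t 29.5 now [0.5348 0.0581 0.2008] yaw -0.201 tilt [-0.0042  0.0053] q6 1.78 F [ 0.4 -0.1  0.1] op 0.0464
[0.7, 0.2, -109.2] [-0.004, 0.005, -0.001]
```

View pics/r8.png

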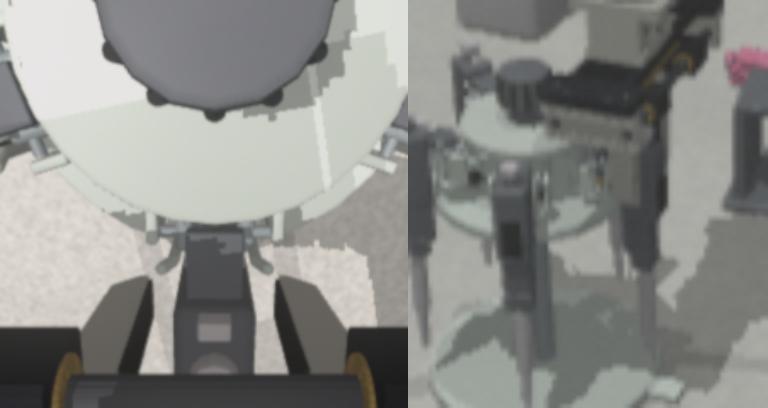

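The hook sits between the cheeks (crop (215,245)), the fingers are free, and the pipette hangs upright. Lifting clear.

```bash
python3 -m pendant '[{"translation":[0,0,-3],"twist":[-0.002,0.002,0],"grip":0},{"translation":[0,0,-6],"twist":[-0.002,0.002,0],"grip":0},{"translation":[0,0,-10],"twist":[0,0,0],"grip":0},{"translation":[0,0,-15],"twist":[0,0,0],"grip":0},{"translation":[0,0,-18],"twist":[0,0,0],"grip":0},{"translation":[0,0,-18],"twist":[0,0,0],"grip":0},{"translation":[0,0,-18],"twist":[0,0,0],"grip":0},{"translation":[-10,0,-15],"twist":[0,0,0],"grip":0},{"translation":[-15,0,-6],"twist":[0,0,0],"grip":0},{"translation":[-10,0,0],"twist":[0,0,0],"grip":0}]'
python3 - <<'E'
from h import *
i,p,d=cam('wrist'); P=pts(i,d); Z=P[...,2]; save(p[:260],'w9.png')
ax=np.array([.6261,.0389]); V=P[...,:2]-ax; y=-.2
r=V@[np.cos(y),np.sin(y)]*1000; l=V@[-np.sin(y),np.cos(y)]*1000
def sh(n,m): print(n,m.sum(),'r',r[m].min().round(1),r[m].max().round(1),'l',l[m].min().round(1),l[m].max().round(1),'z',np.percentile(Z[m],[50,95]).round(4))
R=np.hypot(r,l); A=np.degrees(np.arctan2(l,r))
for c in(180,108,36,-36,-108):
    da=(A-c+180)%360-180
    m=(d>0)&(R>80)&(R<112)&(abs(da)<13)&(Z>.215)&(Z<.29)
    if m.sum()>30: 
        b=m&(Z>np.percentile(Z[m],99)-.004); print(c,m.sum(),'ang err',da[m].mean().round(1),'top z',np.percentile(Z[m],99).round(4),'handle-top z',np.median(Z[m]).round(4),'r mean',R[m].mean().round(1))
m=(d>0)&(abs(l)<9)&(r>-72)&(r<-58)&(Z>.21)&(Z<.26); sh('hook arm top',m)
E
```

```text
t: 30.6
tool_pos: [0.5013, 0.065, 0.3248]
orientation: [-3.125, 0.316, -0.011]
force: [1.0, 0.2, 0.6]
opening: 0.0464
180 873 ang err -0.2 top z 0.2536 handle-top z 0.2377 r mean 93.6
108 1085 ang err 1.7 top z 0.2597 handle-top z 0.2436 r mean 91.6
-108 1056 ang err -1.9 top z 0.2568 handle-top z 0.2406 r mean 91.7
hook arm top 302 r -71.8 -58.4 l -8.3 8.8 z [0.2296 0.2306]
```

View pics/w9.png

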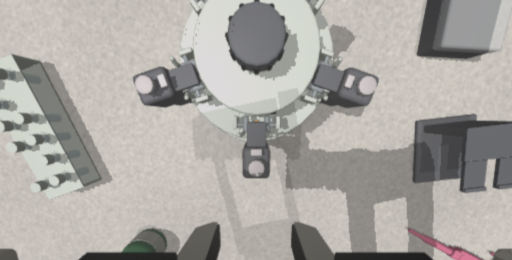

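The pipette hangs at (256,160) with its hook in the free cradle, and the neighbours are undisturbed. One last check: hook height over the cheeks compared with the neighbours, which are known to be home.

Run:
```python
from h import *
i,p,d=cam('wrist'); P=pts(i,d); Z=P[...,2]; ax=np.array([.6261,.0389]); V=P[...,:2]-ax
for c in(168.5,96.5,240.5):
    y=np.radians(c); r=V@[np.cos(y),np.sin(y)]*1000; l=V@[-np.sin(y),np.cos(y)]*1000
    o=(d>0)&(r>64)&(r<76)&(Z>.205)&(Z<.26)
    h=o&(abs(l)<7); k=o&(abs(l)>11.5)&(abs(l)<19)
    print(c,'hook top',np.median(Z[h]).round(4),'cheek top',np.percentile(Z[k],[90,97]).round(4),k.sum())
print(robot.read_state()['force'])
```

```text
168.5 hook top 0.2297 cheek top [0.2317 0.2325] 81
96.5 hook top 0.2348 cheek top [0.237  0.2376] 121
240.5 hook top 0.232 cheek top [0.2338 0.2346] 116
[0.96524317 0.24744933 1.25733901]
```

```bash
python3 -c "
from plant import robot
robot.close_job()"
```

```text
the job is handed in; nothing more can be done
```

The pipette hangs in the free cradle at the front of the carousel, and I handed the job in at about 30.7 s. `close_job` gives no verdict, so the checks below are my own measurements.

**What I did:** I turned the rotor about half a turn by its knob until the free cradle was over the tab. I then took the dark pipette from the stand, hung it by its hook and pressed it down. It stopped hard at about 15 N. I released it and lifted the gripper clear.

**Last checks:**
- **Cradle position:** the cradle measured about 168.5° and the tab about 168.2°, so it is at the front.
- **Fully home:** the hook sits 2.8 mm below the cheek tops. On two neighbouring pipettes that are home it sits 2.6 and 2.8 mm below, so ours looks fully seated.
- **Jaws hold:** a light upward pull of about 3 N shifted the tool up by about 1.4 mm. That test was not fully conclusive, so I pressed down again before letting go.
- **Surroundings:** the two neighbours I measured still hang; the other two were out of the last view, and I last saw them hanging just before the press. I didn't measure the tip box, tube rack or bottle at the end, but saw no sign they had moved. The gripper is clear of everything.
- **Side force:** sideways forces of 5 to 7 N appeared while pressing, probably the handle's back rubbing on the disc rim. By the wrist reading, the total stayed well under the 34 N limit.

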